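# Clock the screw-on vee of a bar support and lay the test bar in it

## Task

Make the bar support ready: by its crank knob, screw the round vee head down (clockwise from above) on its post until you feel it firm up on the spring washer inside, then carry on only to the first position where its vee lines up with the fixed vee rest, and let go. Then lay the ground steel test bar gently across both vees, overhanging each, and leave it lying there; leave the rest of the bench as it is.

Things in the scene. Friction and masses are not known exactly. Their poses are not given: they have to be found in the camera images.
- base: Bar support: dark steel base plate 250 x 80 x 12 mm, fixed to the bench. Origin: centre of its underside; x runs along the plate. At x = +75 mm stands the fixed vee rest, at x = -75 mm (upright, exactly on the line) the screw post with the vee head. The fixed vee runs along the plate's x.
- head: Vee head: bright knurled steel cylinder 50 mm across, 30 mm high, with a 90-degree vee on top (32 mm long, top edges 48 mm above the underside) and a crank arm to its +y. Origin: centre of its underside, about 52 mm above the bench; z up. The vee runs along its x: it lines up every half turn, either way round will do. Right-hand thread, 5 mm a turn. Stays where it is left; no hard stop.
- knob (a point): Centre of the head's crank knob: black upright cylinder, 14 mm across, 40 mm high, spins freely on its pin; its axis is 70 mm from the head's axis along the head's +y, its centre 38 mm above the head's underside and 21 mm above the top of the crank arm.
- head_vee (a point): On the head's axis, 48 mm above its underside: where a seated bar's axis runs. The head turns freely (under 2 N at the knob) until, 0.3 to 2.6 rad clockwise from the start, it beds on a hidden spring washer: there the push needed at the knob climbs to about 10 N within some 0.6 rad, then grows 3 N per radian. Where it beds cannot be seen, only felt.
- rest_vee (a point): The same for the fixed vee rest: where the axis of a 20 mm bar lies over the rest's middle when seated; about 98 mm above the bench, 150 mm from the post. Its vee is 30 mm long.
- bar: Ground steel test bar, 20 mm across, 220 mm long, 0.54 kg. Origin: its centre; x along the bar. It starts lying in the wooden cradle.
- bar_mid (a point): Centre of the test bar (on its axis, half-way along); x along the bar.
- cradle: Wooden cradle 170 x 70 mm with two vee saddles 130 mm apart along its x; origin: centre of its underside. The bar's axis lies 48 mm above the bench; the cradle's floor between the saddles is 10 mm above the bench. Fixed.
- bearing: a plain steel bearing ring, 52 mm across, 15 mm high, lying flat beside the bar support; not part of the job. Origin: centre of its underside or thereabouts.
- block: a steel hardness test disc, 60 mm across, 12 mm thick, lying flat beside the bar support; not part of the job. Origin: centre of its underside or thereabouts.
- oil: a small clear oil bottle, 44 mm across, 110 mm tall; not part of the job. Origin: centre of its underside or thereabouts.
- driver: a screwdriver lying on the bench; not part of the job. Origin: centre of its underside or thereabouts.
- anvil: a spare steel mushroom-shaped anvil, 56 mm across, 32 mm tall; not part of the job. Origin: centre of its underside or thereabouts.

How it is judged:
On the way:
1. the vee head is bedded on its washer, no more than about half a turn past first touch, with its vee in line with the fixed rest, and let go (angle between the x axis of head and the x axis of base, either way round below 0.07 rad and contact force between head and anything else between 15 and 84 N and contact force between the fingers and head below 0.3 N and angular speed of head below 0.05 rad/s), for 0.2 s.
At the end, for the whole second after the job is handed in: The head is bedded, at most half a turn (+1 rad) past first touch, its vee in line with the fixed rest within 0.07 rad. The bar lies at rest in both vees, its axis within 4 mm of the seated line, each vee 40 to 100 mm from its middle (angle between the x axis of head and the x axis of base, either way round below 0.07 rad and contact force between head and anything else between 12 and 90 N and contact force between the fingers and head below 0.3 N and angular speed of head below 0.05 rad/s and y of head_vee in the frame of bar_mid between -0.004 and 0.004 m and z of head_vee in the frame of bar_mid between -0.004 and 0.004 m and (x of head_vee in the frame of bar_mid between 0.04 and 0.1 m or x of head_vee in the frame of bar_mid between -0.1 and -0.04 m) and y of rest_vee in the frame of bar_mid between -0.004 and 0.004 m and z of rest_vee in the frame of bar_mid between -0.004 and 0.004 m and (x of rest_vee in the frame of bar_mid between 0.04 and 0.1 m or x of rest_vee in the frame of bar_mid between -0.1 and -0.04 m) and contact force between bar and head above 0.5 N and contact force between bar and base above 0.5 N and linear speed of bar below 0.02 m/s).
It fails at once if the bar is pressed against the head or the rest with more than 25 N (contact force between bar and head above 25 N or contact force between bar and base above 25 N).
It fails at once if a bystander is pushed more than 25 mm (distance of any of bearing, block, oil, driver, anvil from where it was at the start of the episode above 0.025 m).
It also fails if it takes over 67 s, if anything falls off the work surface, if the arm or the gripper's body presses on something with over 40 N, if the wrist force passes 120 N, or if a joint passes its speed limit or range.

## Robot

A 6-joint arm with a two-finger parallel gripper is mounted at the origin on the work surface. World frame = base frame: x ahead of the robot, y to its left, z up, the work surface at z = 0. Lengths are in m, angles in rad, forces in N, time in s.
With the tool pointing down it reaches from about 0.3 to 0.775 m from the base axis. Payload 14.6 kg.
Tool frame: the origin (TCP) lies on the centre line of the jaws, within the pads' length; the fingertips stand 14 mm ahead of it and the grasp point (between the pads) lies 5 mm behind it; x points along the fingers, y is the direction in which the jaws open and shut, and the axes are right-handed (so a half turn about x gives the same grasp; the last joint's range is limited). The gripper opens to 94 mm and grips with 3 to 60 N. Pads are 16 mm wide; open, the fingers measure 119 mm over their backs; the gripper's body (75 mm by 177 mm) begins 78 mm behind the grasp point.
Start: joints at [1.082, 0.3, 1.521, -0, 1.321, -0.067], TCP at [0.225, 0.502, 0.219] pointing down, gripper open.
Joint ranges: [-3.03, 3.03], [-0.79, 2.21], [0.23, 2.52], [-1.04, 4.18], [0, 3.07], [-2.55, 2.55]. Speed limits (rad/s): [2.22, 2.22, 2.57, 3.14, 3.14, 3.14].

## Interface

Orientations are given as [roll, pitch, yaw] about the fixed x, y, z axes, in that order (R = Rz(yaw) Ry(pitch) Rx(roll)).
In Python, from station import * gives the robot as it stands. The module is installed in compiled form; this text tells all that it offers.
- The arm moves only by the shell command python3 -m handwheel 'ROWS' [FORCE]. ROWS is JSON, a list of rows, each a list of 3 entries, a list of its own where there are three numbers: the shift along the tool's x, y, z in mm, then the turn about the tool's x in rad, then the gripper command: -1 is fully open, 1 is shut, values between are in proportion. In form: [[[dx, dy, dz], spin, gripper], ...]. A call has exactly 5 rows; each row is the pose to reach, as a shift and turn from the pose measured when the call began, along the tool's axes at that moment; what a row does not reach only later rows make up. A row lasts 1/10 s, in which the tool goes at most 50 mm and 8.59 degrees, less where a joint would pass 70% of its speed; a pose out of reach is approached as far as the arm can. A call with a gripper value outside its range is refused whole. The fingers move at their own pace and stop on an object; FORCE is the grip in N (left out, the last holds). Time passes only in rows, so rows that repeat a pose let the fingers close, or fill a call up. It gives the time, the measured TCP pose, the force and the opening at its end, in the units of the state.
- get_obs(): the state, without advancing time (a new reading comes with each control period).
- camera(name): name is "scene" or "top" or "wrist"; returns (picture, depth): 400x640x3 uint8, blue, green, red; 400x640 float32, m along the optical axis (not along the pixel's ray), 0 where there is no reading.
- camera_info(name): a dict with "fx", "fy", "cx", "cy" (pixels), "k1" (the pictures are not rectified: a ray, as slopes to the right and down, at radius r is drawn at 1 + k1 r^2 times it, then the intrinsics apply), "extrinsics" (4x4, takes a point from camera to world coordinates). Camera axes: x right, y down, z forward; pixel columns grow to the right and rows downward; lengths in m; the calibration is good to about 2 mm. A picture is of the moment at which its call begins: read the wrist's pose just before it. camera_info takes no time and is no camera call; for the wrist camera it gives the pose at the moment of the call.
- hand_in(): hands the job in, once; it reports no verdict.
The state is a dict: "time_s": time; "qpos": joint angles; "joint_vel": joint speeds; "tau": joint torques, N m; "ee_pos": TCP position; "eef_rot": TCP orientation; "force": force on the tool from outside, world axes, zero at the start; "moment": the same for the moment, N m; "grip_width": finger opening in m.
Only numpy, scipy, OpenCV 4.12 (cv2) and the standard library are available. Lean on these libraries where they do the work, as an engineer would, in place of code of your own. Each camera call takes 0.05 s, during which the arm holds its last target. There are 200 camera calls.

## Working session

There is one attempt and no reset: what is moved stays moved. The work goes in short steps, Python scripts to look and compute and a shell command to move; the robot and the scene stay as the last step left them, time stands still between calls to the robot, and variables do not carry over. Pictures are saved under pics/ and viewed, about 8 in all and at most 12, crops included, and the job is handed in when it is done.

```bash
mkdir -p pics; cat > h.py <<'E'
from station import *
import numpy as np, cv2
from scipy.spatial.transform import Rotation as Ro
def und(ci,u,v):
    x=(u-ci["cx"])/ci["fx"]; y=(v-ci["cy"])/ci["fy"]; a,b=x,y
    for _ in range(10):
        s=1+ci["k1"]*(a*a+b*b); a,b=x/s,y/s
    return a,b
def cloud(ci,d):
    v,u=np.mgrid[:400,:640]; a,b=und(ci,u.astype(float),v.astype(float))
    P=np.stack([a*d,b*d,d],-1); T=np.array(ci["extrinsics"])
    return P@T[:3,:3].T+T[:3,3]
def shot(name,tag):
    ci=camera_info(name); im,d=camera(name)
    cv2.imwrite(f"pics/{tag}.png",im); np.savez(f"pics/{tag}.npz",d=d,P=cloud(ci,d),im=im)
    return im,d,ci
def st():
    o=get_obs(); R=Ro.from_euler('xyz',o["eef_rot"]).as_matrix()
    return o,np.array(o["ee_pos"]),R
E
python3 - <<'E'
from h import *
o,p,R=st(); print(o["time_s"],p,R.round(3),o["grip_width"],o["force"])
for n in("top","scene"): 
    im,d,ci=shot(n,n+"0"); print(n,np.round(ci["extrinsics"],3).tolist(),ci["fx"])
E
```

```text
0.0 [0.22505568 0.50157443 0.2188827 ] [[-0.001  0.409  0.912]
 [-0.001  0.912 -0.409]
 [-1.    -0.001 -0.   ]] 0.09392848163925313 [-0.08817955 -0.32515581 -0.1155431 ]
top [[-0.027, -0.998, 0.055, 0.45], [-1.0, 0.027, -0.001, -0.036], [-0.0, -0.055, -0.998, 1.417], [0.0, 0.0, 0.0, 1.0]] 428.80933859849523
scene [[-0.568, 0.678, -0.466, 0.944], [0.823, 0.47, -0.319, 0.279], [0.003, -0.565, -0.825, 0.874], [0.0, 0.0, 0.0, 1.0]] 373.4602067061051
```

View pics/top0.png

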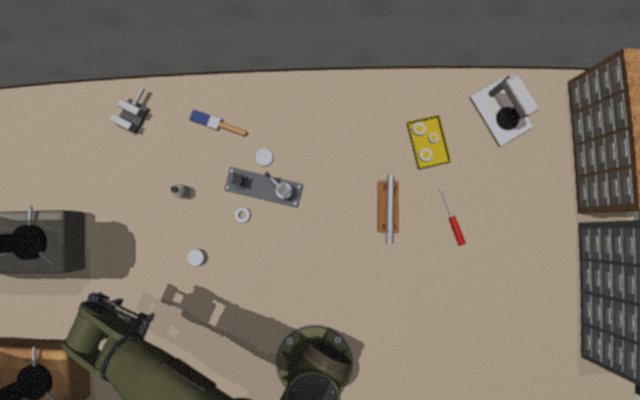

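View pics/scene0.png

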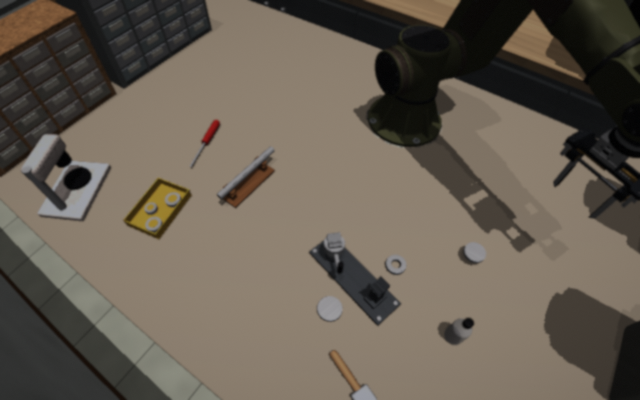

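Top view: plate centred at about (264,187), head (285,190), knob near (268,177), rest (243,181), and bar (390,175–243). The disc is at (264,157), the ring at (242,215) and the anvil at (196,257).

```bash
python3 - <<'E'
from h import *
z=np.load("pics/top0.npz"); P=z["P"]; im=z["im"]
c=np.vstack([cv2.resize(im[150:225,215:315],(800,600),interpolation=cv2.INTER_CUBIC)])
cv2.imwrite("pics/c1.png",c)
def rect(m,n):
    q=P[m][:,:2].astype(np.float32); r=cv2.minAreaRect(q); print(n,len(q),q.mean(0),P[m][:,2].mean(),r)
reg=np.zeros((400,640),bool); reg[150:225,215:315]=1
Z=P[...,2]
# plate by colour
hsv=cv2.cvtColor(im,cv2.COLOR_BGR2HSV)
n,l,s,_=cv2.connectedComponentsWithStats((reg&(Z>0.005)).astype(np.uint8))
for i in range(1,n):
    if s[i,4]>20: rect(l==i,f"comp{s[i]}")
for lo,hi in((.006,.025),(.07,.12),(.085,.12)):
  n,l,s,_=cv2.connectedComponentsWithStats((reg&(Z>lo)&(Z<hi)).astype(np.uint8))
  for i in range(1,n):
    if s[i,4]>8: rect(l==i,f"{lo} {s[i]}")
reg[:]=0; reg[165:255,370:410]=1
rect(reg&(Z>0.045),"bar"); rect(reg&(Z>0.006),"cradle+bar")
E
```

```text
comp[255 150  22  17 237] 237 [0.6776345  0.14526507] 0.024417180851725805 ((0.5861340761184692, 0.05477799475193024), (0.32141029834747314, 0.06303305178880692), 44.6164665222168)
comp[ 224  167   79   41 1866] 1866 [0.5794962  0.14942977] 0.03492927725472354 ((0.5635062456130981, 0.10805584490299225), (0.34966978430747986, 0.11064764857292175), 69.1606674194336)
comp[233 207  20  16 173] 173 [0.49227887 0.22039872] 0.022706062129269008 ((0.4851066768169403, 0.10872162133455276), (0.2930885851383209, 0.05025174841284752), 85.91464233398438)
0.006 [256 150  17  17 227] 227 [0.6796181  0.14734657] 0.012796184783214875 ((0.6785036325454712, 0.14679890871047974), (0.053318195044994354, 0.05422287806868553), 88.7782974243164)
0.006 [ 224  167   79   41 1381] 1381 [0.5792411  0.15331154] 0.013441619554040527 ((0.5818953514099121, 0.15272292494773865), (0.24943701922893524, 0.0946342721581459), 75.43351745605469)
0.006 [235 208  16  15 161] 161 [0.49256513 0.22161673] 0.015209907052690498 ((0.49123942852020264, 0.22164121270179749), (0.05213211104273796, 0.046217408031225204), 88.474205017
[... 545 characters left out ...]
91016)
0.085 [264 172   6   5  22] 22 [0.61238855 0.12756746] 0.10785783970427341 ((0.6131018400192261, 0.12827126681804657), (0.012294596061110497, 0.010895865969359875), 43.55598068237305)
0.085 [275 183  16  16 144] 144 [0.5620917  0.08123556] 0.09413047417300387 ((0.5627149343490601, 0.07934186607599258), (0.04604252427816391, 0.04509451985359192), 72.32046508789062)
bar 469 [ 0.499671   -0.24911973] 0.09693505890940424 ((0.521349310874939, -0.1759893000125885), (0.23185962438583374, 0.21354003250598907), 74.4342269897461)
cradle+bar 1329 [ 0.50106233 -0.25386629] 0.04165183956354636 ((0.5000054836273193, -0.18297381699085236), (0.29060888290405273, 0.294718861579895), 87.83501434326172)
```

View pics/c1.png

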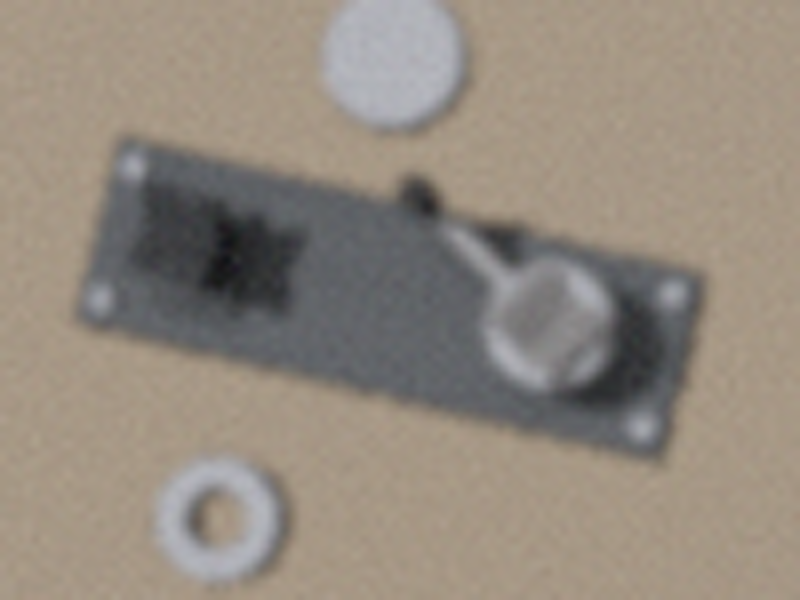

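```bash

python3 -m handwheel '[[[-8,-17,45],0,-1],[[-16,-34,90],0,-1],[[-22,-51,135],0,-1],[[-24,-68,180],0,-1],[[-24,-85,225],0,-1]]'
python3 -m handwheel '[[[-2,-17,45],0,0],[[-4,-34,90],0,0],[[-6,-51,135],0,0],[[-6,-68,180],0,0],[[-6,-85,225],0,0]]'
python3 -m handwheel '[[[0,0,30],0,0],[[0,0,30],0,0],[[0,0,30],0,0],[[0,0,30],0,0],[[0,0,30],0,0]]'
python3 - <<'E'
from h import *
o,p,R=st(); print(o["time_s"],p,R.round(3).tolist(),o["grip_width"],o["force"])
im,d,ci=shot("wrist","w1"); print(np.round(ci["extrinsics"],3).tolist(),ci["fx"])
E
```

```text
time_s: 0.6
ee_pos: [0.3966, 0.3304, 0.2433]
eef_rot: [-1.461, 1.57, -1.883]
force: [0.1, 1.3, -0.8]
grip_width: 0.0943
time_s: 1.1
ee_pos: [0.5682, 0.159, 0.2492]
eef_rot: [-1.766, 1.57, -2.188]
force: [0.5, -0.7, -0.6]
grip_width: 0.0574
time_s: 1.6
ee_pos: [0.595, 0.1476, 0.2495]
eef_rot: [-1.456, 1.57, -1.876]
force: [-1.0, -0.5, 0.6]
grip_width: 0.047
1.6 [0.59496024 0.14759086 0.24952924] [[-0.0, 0.408, 0.913], [-0.001, 0.913, -0.408], [-1.0, -0.001, 0.0]] 0.04702068310358385 [-1.00342363 -0.53320389  0.60028869]
[[0.408, 0.885, 0.225, 0.529], [0.913, -0.396, -0.101, 0.177], [-0.0, 0.247, -0.969, 0.415], [0.0, 0.0, 0.0, 1.0]] 313.75857205903156
```

View pics/w1.png

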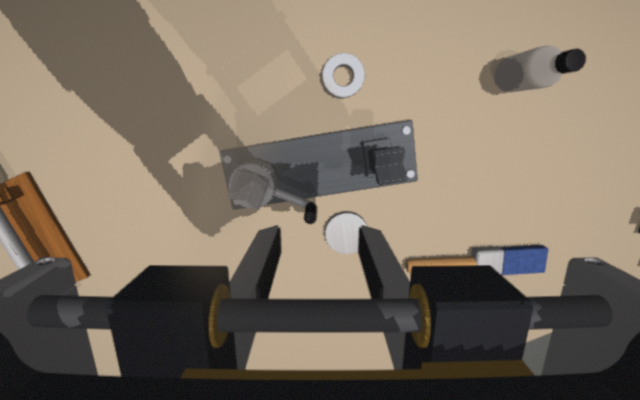

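Wrist view: head (252,187), knob top (310,208), rest (388,163), plate corners approx (221,148), (413,121), (418,180), (233,208).

```bash
python3 - <<'E'
from h import *
z=np.load("pics/w1.npz"); P=z["P"]; Z=P[...,2]; XY=P[...,:2]
def near(c,r,lo,hi): return (np.hypot(XY[...,0]-c[0],XY[...,1]-c[1])<r)&(Z>lo)&(Z<hi)
m=near((.612,.128),.022,.095,.125); q=P[m]; t=np.percentile(q[:,2],90); k=q[q[:,2]>t-.006]
print("knob",len(k),k.mean(0),k.min(0),k.max(0), cv2.minEnclosingCircle(k[:,:2].astype(np.float32)))
for lo,hi in((.074,.085),(.085,.092),(.092,.106),(.074,.106)):
    m=near((.562,.0805),.035,lo,hi); q=P[m]
    if len(q)>5: print("head",lo,len(q),q.mean(0),cv2.minEnclosingCircle(q[:,:2].astype(np.float32)))
m=near((.601,.223),.035,.085,.125);q=P[m]
print("rest",len(q),q.mean(0),cv2.minAreaRect(q[:,:2].astype(np.float32)))
m=near((.581,.152),.16,.006,.018); m2=m&(np.hypot(XY[...,0]-.6796,XY[...,1]-.147)>.045)&(np.hypot(XY[...,0]-.4923,XY[...,1]-.2216)>.04)
q=P[m2]; print("plate",len(q),q[:,2].mean(),cv2.minAreaRect(q[:,:2].astype(np.float32)))
z=np.load("pics/top0.npz");P=z["P"]; Z=P[...,2]
m=(abs(P[...,0]-.5)<.13)&(abs(P[...,1]+.25)<.06); print("zpct",np.percentile(Z[m],[5,50,80,95,99]))
b=m&(Z>.046)&(Z<.07); q=P[b]; c=q.mean(0); u,s,vt=np.linalg.svd(q[:,:2]-c[:2],full_matrices=0); a=(q[:,:2]-c[:2])@vt[0]
print("bar",len(q),c,vt[0],np.degrees(np.arctan2(vt[0,1],vt[0,0])),np.percentile(a,[0,1,99,100]),c[:2]+vt[0]*(np.percentile(a,1)+np.percentile(a,99))/2)
E
```

```text
knob 148 [0.61320969 0.12820989 0.10999605] [0.60692145 0.12132152 0.10518062] [0.62054103 0.13451007 0.11242269] ((0.6139012575149536, 0.12781840562820435), 0.0068258680403232574)
head 0.074 646 [0.56092279 0.08739761 0.08163443] ((0.5628489255905151, 0.07980695366859436), 0.02578236535191536)
head 0.085 349 [0.5615007  0.08074684 0.0890241 ] ((0.5610901117324829, 0.08213092386722565), 0.019146297127008438)
head 0.092 730 [0.56208    0.0800713  0.09690013] ((0.5628188848495483, 0.07976321130990982), 0.023513466119766235)
head 0.074 1725 [0.56152943 0.08295163 0.08958977] ((0.5628489255905151, 0.07980695366859436), 0.02578236535191536)
rest 926 [0.60149937 0.22403847 0.09265043] ((0.6015624403953552, 0.2243727445602417), (0.029440702870488167, 0.036343254148960114), 75.03102111816406)
plate 8114 0.012308115884051759 ((0.5821687579154968, 0.15200726687908173), (0.25004124641418457, 0.08077109605073929), 75.05168151855469)
zpct [-0.00257276  0.00466812  0.01472161  0.0588565   0.06220129]
bar 451 [ 0.50092979 -0.25570765  0.05641579] [-0.998983    0.04508852] 177.4157417720285 [-0.10520595 -0.10370964  0.10928442  0.10986122] [ 0.49814524 -0.25558197]
```

```bash

python3 -m handwheel '[[[10,-5,12],0,0],[[40,-10,25],0,0],[[80,-10,25],0,0],[[115,-10,25],0,0],[[130,-10,25],0,0]]'
python3 - <<'E'
from h import *
o,p,R=st(); print((R.T@(np.array([.6135,.128,.090])-p)*1000).round(1),p.round(4),o["force"].round(2) if hasattr(o["force"],'round') else o["force"],o["grip_width"])
E
```

```text
time_s: 2.15
ee_pos: [0.6125, 0.1275, 0.1156]
eef_rot: [-2.453, 1.566, -2.874]
force: [-0.1, -0.3, 0.5]
grip_width: 0.0471
[25.6  0.9  0.8] [0.6125 0.1275 0.1156] [-0.09 -0.26  0.51] 0.047111139208839824
```

```bash

python3 -m handwheel '[[[12,1,1],0,0],[[24,1,1],0,0],[[26,1,1],0,0],[[26,1,1],0,0],[[26,1,1],0,0]]'
python3 -m handwheel '[[[0,0,0],0,0.95],[[0,0,0],0,0.95],[[0,0,0],0,0.95],[[0,0,0],0,0.95],[[0,0,0],0,0.95]]' 40
python3 -m handwheel '[[[0,0,0],0,1],[[0,0,0],0,1],[[0,0,0],0,1],[[0,0,0],0,1],[[0,0,0],0,1]]' 40
python3 - <<'E'
from h import *
o,p,R=st(); print(p.round(4),o["force"],o["moment"],o["grip_width"]); d=p[:2]-[.5627,.0798]; print(np.hypot(*d),np.degrees(np.arctan2(d[1],d[0])),R.round(3).tolist())
E
```

```text
time_s: 2.65
ee_pos: [0.6142, 0.1281, 0.0908]
eef_rot: [-2.384, 1.567, -2.804]
force: [0.0, 0.3, -0.4]
grip_width: 0.0471
time_s: 3.15
ee_pos: [0.6143, 0.1282, 0.0908]
eef_rot: [-2.411, 1.568, -2.832]
force: [0.3, -0.2, -1.6]
grip_width: 0.0137
time_s: 3.65
ee_pos: [0.6143, 0.1281, 0.0908]
eef_rot: [-2.413, 1.568, -2.834]
force: [0.5, -0.4, -0.8]
grip_width: 0.0134
[0.6143 0.1281 0.0908] [ 0.45879917 -0.41916256 -0.7732879 ] [ 0.08721761 -0.13707124  0.00602493] 0.013352241745309166
0.07073399120106576 43.11895417163556 [[-0.003, 0.408, 0.913], [-0.001, 0.913, -0.408], [-1.0, -0.002, -0.002]]
```

```bash
cat >> h.py <<'E'
C=np.array([.5627,.0798])
def plan(a0,steps,da,r=.0705):
    o,p,R=st(); pos=p.copy()
    for i in range(steps):
        a=a0-(i+1)*da; 
        out=[]
        for f in(1/3,2/3,1):
            b=a0-(i+f)*da; t=np.r_[C+r*np.array([np.cos(b),np.sin(b)]),p[2]-.0008*(i+f)*da]
            out.append((R.T@(t-pos)*1000).round(1).tolist())
        print(round(np.degrees(a),1),out); pos=t
def chk():
    o,p,R=st(); d=p[:2]-C; a=np.arctan2(d[1],d[0]); F=np.array(o["force"])[:2]
    print("t",round(o["time_s"],2),"r",np.hypot(*d).round(4),"a",np.degrees(a).round(1),"z",p[2].round(4),"Frad",(F@[np.cos(a),np.sin(a)]).round(2),"Ftan",(F@[-np.sin(a),np.cos(a)]).round(2),"Fz",round(o["force"][2],1),"w",round(o["grip_width"],4))
E
python3 -c "
from h import *
plan(np.radians(43.1),7,.15)"
```

```text
34.5 [[0.0, -1.7, 3.1], [0.1, -3.3, 6.3], [0.1, -5.0, 9.3]]
25.9 [[0.0, -1.9, 3.0], [0.1, -4.0, 5.8], [0.1, -6.2, 8.6]]
17.3 [[0.0, -2.3, 2.6], [0.1, -4.8, 5.2], [0.1, -7.4, 7.6]]
8.7 [[0.0, -2.7, 2.3], [0.1, -5.5, 4.4], [0.1, -8.4, 6.4]]
0.1 [[0.0, -3.0, 1.8], [0.1, -6.1, 3.5], [0.1, -9.3, 5.0]]
-8.5 [[0.0, -3.2, 1.4], [0.1, -6.6, 2.6], [0.1, -9.9, 3.6]]
-17.1 [[0.0, -3.4, 0.9], [0.1, -6.9, 1.6], [0.1, -10.4, 2.1]]
```

```bash
K='python3 -c "from h import *;chk()"'
python3 -m handwheel '[[[0,-1.7,3.1],0,1],[[0.1,-3.3,6.3],0,1],[[0.1,-5,9.3],0,1],[[0.1,-5,9.3],0,1],[[0.1,-5,9.3],0,1]]' >/dev/null; eval $K
python3 -m handwheel '[[[0,-1.9,3],0,1],[[0.1,-4,5.8],0,1],[[0.1,-6.2,8.6],0,1],[[0.1,-6.2,8.6],0,1],[[0.1,-6.2,8.6],0,1]]' >/dev/null; eval $K
python3 -m handwheel '[[[0,-2.3,2.6],0,1],[[0.1,-4.8,5.2],0,1],[[0.1,-7.4,7.6],0,1],[[0.1,-7.4,7.6],0,1],[[0.1,-7.4,7.6],0,1]]' >/dev/null; eval $K
```

```text
t 4.15 r 0.0707 a 34.3 z 0.0908 Frad 2.79 Ftan -0.13 Fz -1.0 w 0.0129
t 4.65 r 0.0707 a 25.5 z 0.0906 Frad 3.72 Ftan -1.23 Fz -1.6 w 0.0134
t 5.15 r 0.0707 a 16.7 z 0.0905 Frad 1.34 Ftan -0.49 Fz -1.3 w 0.0134
```

```bash
K='python3 -c "from h import *;chk()"'
python3 -m handwheel '[[[0,-2.7,2.3],0,1],[[0.1,-5.5,4.4],0,1],[[0.1,-8.4,6.4],0,1],[[0.1,-8.4,6.4],0,1],[[0.1,-8.4,6.4],0,1]]' >/dev/null; eval $K
python3 -m handwheel '[[[0,-3,1.8],0,1],[[0.1,-6.1,3.5],0,1],[[0.1,-9.3,5],0,1],[[0.1,-9.3,5],0,1],[[0.1,-9.3,5],0,1]]' >/dev/null; eval $K
python3 -m handwheel '[[[0,-3.2,1.4],0,1],[[0.1,-6.6,2.6],0,1],[[0.1,-9.9,3.6],0,1],[[0.1,-9.9,3.6],0,1],[[0.1,-9.9,3.6],0,1]]' >/dev/null; eval $K
python3 -c "
from h import *
plan(np.radians(-9.5),2,.05)"
```

```text
t 5.65 r 0.0707 a 7.9 z 0.0903 Frad 0.4 Ftan -1.22 Fz -1.1 w 0.0132
t 6.15 r 0.0707 a -0.8 z 0.0902 Frad -0.13 Ftan -0.28 Fz -0.9 w 0.013
t 6.65 r 0.0707 a -9.5 z 0.09 Frad -2.97 Ftan -0.66 Fz -1.5 w 0.0132
-12.4 [[0.0, -1.2, 0.1], [0.0, -2.3, 0.4], [0.0, -3.4, 0.6]]
-15.2 [[0.0, -1.2, 0.2], [0.0, -2.3, 0.4], [0.0, -3.5, 0.6]]
```

```bash
K='python3 -c "from h import *;chk()"'
python3 -m handwheel '[[[0,-1.2,0.1],0,1],[[0,-2.4,0.4],0,1],[[0,-3.6,0.6],0,1],[[0,-4.8,0.8],0,1],[[0,-6,0.9],0,1]]' >/dev/null; eval $K
python3 - <<'E'
from h import *
o,p,R=st(); d=p[:2]-C; a0=np.arctan2(d[1],d[0]); p0=p.copy()
for i in range(6):
    out=[]
    for f in(.2,.4,.6,.8,1):
        b=a0-(i+f)*.25; t=np.r_[C+.0706*np.array([np.cos(b),np.sin(b)]),p0[2]-.0008*(i+f)*.25]; out.append((R.T@(t-p)*1000).round(1).tolist())
    p=t; print(round(np.degrees(b),1),out)
E
```

```text
t 7.15 r 0.0705 a -14.5 z 0.0901 Frad 1.54 Ftan 0.93 Fz -2.2 w 0.0131
-28.8 [[0.0, -3.5, 0.6], [0.1, -7.0, 1.0], [0.1, -10.5, 1.1], [0.2, -14.0, 1.1], [0.2, -17.6, 0.9]]
-43.2 [[0.1, -3.5, -0.4], [0.1, -7.0, -0.9], [0.2, -10.5, -1.6], [0.2, -13.9, -2.5], [0.3, -17.2, -3.6]]
-57.5 [[0.1, -3.3, -1.2], [0.1, -6.6, -2.6], [0.2, -9.7, -4.2], [0.2, -12.8, -5.9], [0.3, -15.8, -7.8]]
-71.8 [[0.1, -2.9, -2.0], [0.1, -5.7, -4.2], [0.2, -8.4, -6.5], [0.2, -10.9, -8.9], [0.3, -13.4, -11.4]]
-86.1 [[0.1, -2.3, -2.7], [0.1, -4.5, -5.4], [0.2, -6.5, -8.3], [0.2, -8.4, -11.3], [0.3, -10.1, -14.4]]
-100.5 [[0.1, -1.6, -3.2], [0.1, -3.0, -6.4], [0.2, -4.3, -9.7], [0.2, -5.4, -13.0], [0.2, -6.3, -16.4]]
```

```bash
K='python3 -c "from h import *;chk()"'
python3 -m handwheel '[[[0,-3.5,0.6],0,1],[[0.1,-7,1],0,1],[[0.1,-10.5,1.1],0,1],[[0.2,-14,1.1],0,1],[[0.2,-17.6,0.9],0,1]]' >/dev/null; eval $K
python3 -m handwheel '[[[0.1,-3.5,-0.4],0,1],[[0.1,-7,-0.9],0,1],[[0.2,-10.5,-1.6],0,1],[[0.2,-13.9,-2.5],0,1],[[0.3,-17.2,-3.6],0,1]]' >/dev/null; eval $K
python3 -m handwheel '[[[0.1,-3.3,-1.2],0,1],[[0.1,-6.6,-2.6],0,1],[[0.2,-9.7,-4.2],0,1],[[0.2,-12.8,-5.9],0,1],[[0.3,-15.8,-7.8],0,1]]' >/dev/null; eval $K
cat > nx.py <<'E'
from h import *
import sys
da=float(sys.argv[1]); n=int(sys.argv[2]); r=.0706
o,p,R=st(); d=p[:2]-C; a0=np.arctan2(d[1],d[0]); p0=p.copy(); print(R.round(3).tolist())
for i in range(n):
    out=[]
    for f in(.2,.4,.6,.8,1):
        b=a0-(i+f)*da; t=np.r_[C+r*np.array([np.cos(b),np.sin(b)]),p0[2]-.0008*(i+f)*da]; out.append((R.T@(t-p)*1000).round(1).tolist())
    p=t; print(round(np.degrees(b),1),out)
E
python3 nx.py .25 3
```

```text
t 7.65 r 0.0705 a -29.2 z 0.0898 Frad -2.26 Ftan 0.58 Fz -1.7 w 0.0134
t 8.15 r 0.0704 a -43.7 z 0.0896 Frad -4.58 Ftan -0.08 Fz -0.5 w 0.0135
t 8.65 r 0.0702 a -58.2 z 0.0894 Frad -6.26 Ftan 0.46 Fz -0.3 w 0.0131
[[-0.004, 0.409, 0.912], [-0.001, 0.912, -0.409], [-1.0, -0.002, -0.003]]
-72.5 [[0.1, -3.1, -1.7], [0.1, -5.9, -3.9], [0.2, -8.5, -6.2], [0.2, -11.1, -8.7], [0.3, -13.5, -11.3]]
-86.8 [[0.1, -2.3, -2.7], [0.1, -4.4, -5.5], [0.2, -6.4, -8.4], [0.2, -8.3, -11.4], [0.3, -10.0, -14.5]]
-101.2 [[0.1, -1.5, -3.2], [0.1, -2.9, -6.4], [0.2, -4.1, -9.7], [0.2, -5.2, -13.1], [0.3, -6.1, -16.5]]
```

```bash
sed -i 's/^C=.*/C=np.array([.5628,.0804])/' h.py; sed -i 's/r=.0706/r=.0702/' nx.py; python3 nx.py .25 4
```

```text
[[-0.004, 0.409, 0.912], [-0.001, 0.912, -0.409], [-1.0, -0.002, -0.003]]
-72.8 [[0.1, -2.6, -2.4], [0.1, -5.3, -4.6], [0.2, -8.0, -7.0], [0.2, -10.5, -9.4], [0.3, -12.8, -12.0]]
-87.2 [[0.1, -2.3, -2.7], [0.1, -4.4, -5.5], [0.2, -6.3, -8.4], [0.2, -8.2, -11.4], [0.3, -9.8, -14.5]]
-101.5 [[0.1, -1.5, -3.2], [0.1, -2.9, -6.4], [0.2, -4.1, -9.7], [0.2, -5.1, -13.1], [0.3, -5.9, -16.5]]
-115.8 [[0.1, -0.7, -3.4], [0.1, -1.2, -6.9], [0.2, -1.5, -10.4], [0.2, -1.7, -13.9], [0.3, -1.7, -17.4]]
```

```bash
K='python3 -c "from h import *;chk()"'
python3 -m handwheel '[[[0.1,-2.6,-2.4],0,1],[[0.1,-5.3,-4.6],0,1],[[0.2,-8,-7],0,1],[[0.2,-10.5,-9.4],0,1],[[0.3,-12.8,-12],0,1]]' >/dev/null; eval $K
python3 -m handwheel '[[[0.1,-2.3,-2.7],0,1],[[0.1,-4.4,-5.5],0,1],[[0.2,-6.3,-8.4],0,1],[[0.2,-8.2,-11.4],0,1],[[0.3,-9.8,-14.5],0,1]]' >/dev/null; eval $K
python3 nx.py .25 5
```

```text
t 9.15 r 0.0704 a -73.0 z 0.0892 Frad -1.09 Ftan 1.07 Fz -0.9 w 0.0132
t 9.65 r 0.0703 a -87.5 z 0.089 Frad -3.33 Ftan 0.75 Fz -1.3 w 0.013
[[-0.003, 0.41, 0.912], [-0.001, 0.912, -0.41], [-1.0, -0.002, -0.002]]
-101.8 [[0.1, -1.4, -3.2], [0.1, -2.7, -6.5], [0.2, -3.9, -9.8], [0.2, -4.9, -13.1], [0.3, -5.8, -16.5]]
-116.1 [[0.0, -0.7, -3.4], [0.1, -1.2, -6.9], [0.1, -1.5, -10.4], [0.2, -1.6, -13.9], [0.2, -1.6, -17.4]]
-130.4 [[0.0, 0.2, -3.5], [0.1, 0.6, -7.0], [0.1, 1.1, -10.5], [0.2, 1.9, -13.9], [0.2, 2.8, -17.3]]
-144.8 [[0.0, 1.1, -3.3], [0.1, 2.3, -6.6], [0.1, 3.7, -9.8], [0.2, 5.2, -13.0], [0.2, 7.0, -16.1]]
-159.1 [[0.0, 1.9, -3.0], [0.1, 3.9, -5.9], [0.1, 6.0, -8.6], [0.2, 8.3, -11.3], [0.2, 10.7, -13.8]]
```

```bash
K='python3 -c "from h import *;chk()"'
python3 -m handwheel '[[[0.1,-1.4,-3.2],0,1],[[0.1,-2.7,-6.5],0,1],[[0.2,-3.9,-9.8],0,1],[[0.2,-4.9,-13.1],0,1],[[0.3,-5.8,-16.5],0,1]]' >/dev/null; eval $K
python3 -m handwheel '[[[0,-0.7,-3.4],0,1],[[0.1,-1.2,-6.9],0,1],[[0.1,-1.5,-10.4],0,1],[[0.2,-1.6,-13.9],0,1],[[0.2,-1.6,-17.4],0,1]]' >/dev/null; eval $K
python3 nx.py .25 5
```

```text
t 10.15 r 0.0702 a -101.9 z 0.0888 Frad -4.01 Ftan 0.89 Fz -2.2 w 0.0133
t 10.65 r 0.07 a -116.2 z 0.0887 Frad -6.28 Ftan 2.88 Fz -5.1 w 0.0137
[[-0.002, 0.41, 0.912], [-0.001, 0.912, -0.41], [-1.0, -0.002, -0.001]]
-130.5 [[0.0, 0.0, -3.5], [0.1, 0.4, -7.0], [0.1, 1.0, -10.5], [0.2, 1.7, -13.9], [0.2, 2.6, -17.3]]
-144.8 [[0.0, 1.1, -3.3], [0.1, 2.3, -6.6], [0.1, 3.7, -9.8], [0.2, 5.3, -13.0], [0.2, 7.0, -16.1]]
-159.1 [[0.0, 1.9, -3.0], [0.1, 3.9, -5.9], [0.1, 6.0, -8.6], [0.2, 8.3, -11.3], [0.2, 10.7, -13.8]]
-173.5 [[0.0, 2.5, -2.4], [0.1, 5.2, -4.7], [0.1, 8.0, -6.9], [0.2, 10.8, -8.9], [0.2, 13.8, -10.7]]
-187.8 [[0.0, 3.1, -1.7], [0.1, 6.2, -3.3], [0.1, 9.4, -4.7], [0.1, 12.7, -5.9], [0.2, 16.0, -7.0]]
```

```bash
sed -i 's/^C=.*/C=np.array([.5630,.0808])/' h.py;  sed -i 's/r=.0702/r=.0700/' nx.py; K='python3 -c "from h import *;chk()"'
python3 -m handwheel '[[[0,0.3,-3.3],0,1],[[0.1,0.8,-6.7],0,1],[[0.1,1.4,-10.1],0,1],[[0.2,2.2,-13.6],0,1],[[0.2,3.2,-16.9],0,1]]' >/dev/null; eval $K
python3 nx.py .25 5
```

```text
t 11.15 r 0.0703 a -130.1 z 0.0886 Frad -1.99 Ftan 5.1 Fz -4.3 w 0.0134
[[-0.001, 0.41, 0.912], [-0.002, 0.912, -0.41], [-1.0, -0.002, -0.0]]
-144.4 [[0.0, 1.3, -3.3], [0.1, 2.5, -6.6], [0.1, 3.9, -9.8], [0.2, 5.4, -12.9], [0.2, 7.1, -16.0]]
-158.7 [[0.0, 1.8, -3.0], [0.1, 3.8, -5.9], [0.1, 5.9, -8.6], [0.1, 8.2, -11.3], [0.2, 10.6, -13.9]]
-173.0 [[0.0, 2.5, -2.4], [0.1, 5.1, -4.7], [0.1, 7.9, -6.9], [0.1, 10.7, -8.9], [0.2, 13.7, -10.8]]
-187.4 [[0.0, 3.0, -1.7], [0.1, 6.2, -3.3], [0.1, 9.4, -4.7], [0.1, 12.6, -6.0], [0.2, 15.9, -7.1]]
-201.7 [[0.0, 3.4, -0.9], [0.1, 6.8, -1.7], [0.1, 10.2, -2.3], [0.1, 13.7, -2.7], [0.2, 17.2, -2.9]]
```

```bash
 K='python3 -c "from h import *;chk()"'
python3 -m handwheel '[[[0,1.3,-3.3],0,1],[[0.1,2.5,-6.6],0,1],[[0.1,3.9,-9.8],0,1],[[0.2,5.4,-12.9],0,1],[[0.2,7.1,-16],0,1]]' >/dev/null; eval $K
python3 -m handwheel '[[[0,1.8,-3],0,1],[[0.1,3.8,-5.9],0,1],[[0.1,5.9,-8.6],0,1],[[0.1,8.2,-11.3],0,1],[[0.2,10.6,-13.9],0,1]]' >/dev/null; eval $K
python3 nx.py .22 4
```

```text
t 11.65 r 0.0701 a -143.9 z 0.0885 Frad -3.56 Ftan 7.71 Fz -5.7 w 0.0134
t 12.15 r 0.07 a -157.6 z 0.0883 Frad -4.5 Ftan 8.87 Fz -5.8 w 0.0132
[[0.001, 0.41, 0.912], [-0.005, 0.912, -0.41], [-1.0, -0.004, 0.003]]
-170.2 [[0.0, 2.2, -2.2], [0.0, 4.4, -4.3], [0.1, 6.8, -6.3], [0.1, 9.2, -8.1], [0.1, 11.7, -9.9]]
-182.8 [[0.0, 2.6, -1.7], [0.0, 5.3, -3.2], [0.1, 8.0, -4.6], [0.1, 10.8, -6.0], [0.1, 13.6, -7.1]]
-195.4 [[0.0, 2.9, -1.1], [0.0, 5.8, -2.0], [0.1, 8.8, -2.8], [0.1, 11.8, -3.5], [0.1, 14.8, -4.0]]
-208.0 [[0.0, 3.1, -0.4], [0.0, 6.1, -0.7], [0.1, 9.2, -0.8], [0.1, 12.3, -0.8], [0.1, 15.4, -0.7]]
```

```bash
 K='python3 -c "from h import *;chk()"'
python3 -m handwheel '[[[0,2.2,-2.2],0,1],[[0,4.4,-4.3],0,1],[[0.1,6.8,-6.3],0,1],[[0.1,9.2,-8.1],0,1],[[0.1,11.7,-9.9],0,1]]' >/dev/null; eval $K
python3 -m handwheel '[[[0,2.6,-1.7],0,1],[[0,5.3,-3.2],0,1],[[0.1,8,-4.6],0,1],[[0.1,10.8,-6],0,1],[[0.1,13.6,-7.1],0,1]]' >/dev/null; eval $K
python3 - <<'E'
from h import *
o,p,R=st()
for b in(-186,-189,-192,-195.5):
    b=np.radians(b); t=np.r_[C+.0700*np.array([np.cos(b),np.sin(b)]),p[2]-.0001]; print((R.T@(t-p)*1000).round(1))
E
```

```text
t 12.65 r 0.07 a -169.4 z 0.0881 Frad -6.3 Ftan 7.95 Fz -6.3 w 0.0131
t 13.15 r 0.0698 a 178.9 z 0.0879 Frad -3.38 Ftan 8.58 Fz -2.1 w 0.013
[ 0.   5.6 -2.3]
[ 0.   9.1 -3.3]
[-0.  12.6 -4.2]
[-0.  16.8 -5. ]
```

```bash
 K='python3 -c "from h import *;chk()"'
python3 -m handwheel '[[[0,5.6,-2.3],0,1],[[0,9.1,-3.3],0,1],[[0,12.6,-4.2],0,1],[[0,16.5,-5],0,1],[[0,16.5,-5],0,1]]' >/dev/null; eval $K
python3 -m handwheel '[[[0,0,0],0,1],[[0,0,0],0,0.4],[[0,0,0],0,0.4],[[0,0,0],0,0.4],[[-10,0,0],0,0.4]]' >/dev/null; eval $K
python3 -m handwheel '[[[-40,0,0],0,0.4],[[-80,0,0],0,0.4],[[-120,0,0],0,0.4],[[-130,0,0],0,0],[[-130,0,0],0,0]]' >/dev/null; eval $K
python3 - <<'E'
from h import *
o,p,R=st(); print(p.round(4))
im,d,ci=shot("wrist","w2"); P=cloud(ci,d); Z=P[...,2]
k=(Z>.1)&(Z<.116)&(np.hypot(P[...,0]-.495,P[...,1]-.098)<.03); q=P[k]; print("knob",len(q),q.mean(0),cv2.minEnclosingCircle(q[:,:2].astype(np.float32)) if len(q) else 0)
m=(Z>.006)&(Z<.018)&(np.hypot(P[...,0]-.581,P[...,1]-.152)<.16); print(m.sum())
E
```

```text
t 13.65 r 0.0697 a 165.2 z 0.0877 Frad -6.18 Ftan -0.53 Fz -4.3 w 0.0134
t 14.15 r 0.0705 a 165.3 z 0.0972 Frad -0.0 Ftan 0.47 Fz -0.1 w 0.0283
t 14.65 r 0.0704 a 164.1 z 0.2289 Frad 0.12 Ftan -0.16 Fz -0.9 w 0.0411
[0.4952 0.1    0.2289]
knob 177 [0.49490923 0.09868329 0.10657839] ((0.4953191578388214, 0.09837430715560913), 0.007139537483453751)
8668
```

View pics/w2.png

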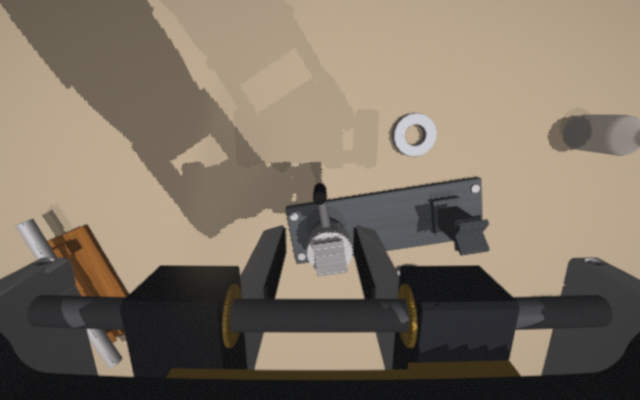

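```bash

python3 -m handwheel '[[[0,-32,15],0,0],[[0,-65,30],0,0],[[0,-97,45],0,0],[[0,-130,60],0,0],[[0,-162,75],0,0]]'
python3 -m handwheel '[[[0,-40,18],-0.12,0],[[0,-80,36],-0.25,0],[[0,-120,54],-0.375,0],[[0,-160,73],-0.375,0],[[0,-160,73],-0.375,0]]'
python3 - <<'E'
from h import *
o,p,R=st(); print(o["time_s"],p.round(4),R.round(3).tolist(),np.round(o["qpos"],2),o["grip_width"])
im,d,ci=shot("wrist","w3"); P=cloud(ci,d); Z=P[...,2]
m=(abs(P[...,0]-.5)<.13)&(abs(P[...,1]+.255)<.06)&(Z>.046)&(Z<.07); q=P[m]
c=np.median(q,0); x,y=q[:,0],q[:,1]
u,s,vt=np.linalg.svd(q[:,:2]-q[:,:2].mean(0),full_matrices=0); print(len(q),q.mean(0),np.degrees(np.arctan2(vt[0,1],vt[0,0])),x.min(),x.max())
print(cv2.minAreaRect(q[:,:2].astype(np.float32)), np.percentile(q[:,2],[50,95]))
# head check from w2 and top
z=np.load("pics/w2.npz"); P2=z["P"]; h=(np.hypot(P2[...,0]-.5627,P2[...,1]-.08)<.035)&(P2[...,2]>.086)&(P2[...,2]<.104); print("head vee",cv2.minAreaRect(P2[h][:,:2].astype(np.float32)),P2[h].mean(0))
im,d,ci=shot("top","top1"); cv2.imwrite("pics/c2.png",np.hstack([cv2.resize(im[150:225,215:315],(480,360),interpolation=cv2.INTER_CUBIC),cv2.resize(z["im"][160:300,260:500],(320,187)).__class__(0) if 0 else np.zeros((360,0,3),np.uint8)]))
Pt=cloud(ci,d); k=(Pt[...,2]>.09)&(np.hypot(Pt[...,0]-.495,Pt[...,1]-.098)<.025); print("knob top",Pt[k].mean(0)); k=(Pt[...,2]>.085)&(np.hypot(Pt[...,0]-.5627,Pt[...,1]-.08)<.035);print("head top",Pt[k].mean(0),cv2.minEnclosingCircle(Pt[k][:,:2].astype(np.float32)))
E
```

```text
time_s: 15.2
ee_pos: [0.4958, -0.0799, 0.2271]
eef_rot: [-1.437, 1.561, -1.859]
force: [0.7, 0.4, -0.4]
grip_width: 0.0471
time_s: 15.7
ee_pos: [0.4956, -0.2596, 0.2263]
eef_rot: [-2.158, 1.561, -2.21]
force: [-0.1, 0.1, -0.3]
grip_width: 0.0467
15.7 [ 0.4956 -0.2596  0.2263] [[-0.006, 0.051, 0.999], [-0.008, 0.999, -0.051], [-1.0, -0.008, -0.006]] [-0.54  0.32  1.48 -0.01  1.34 -2.06] 0.046734355633153896
3733 [ 0.49059659 -0.25657459  0.05546423] -2.7031124808782447 0.38842312966171744 0.6088214867295441
((0.49848589301109314, -0.2566126883029938), (0.034775007516145706, 0.2199687510728836), 86.89173126220703) [0.05660368 0.0587446 ]
head vee ((0.5631353855133057, 0.07977060228586197), (0.031900469213724136, 0.03665672987699509), 74.85426330566406) [0.56377675 0.07980145 0.09254835]
knob top [0.49426356 0.09839052 0.10552769]
head top [0.5623613  0.08082002 0.09295799] ((0.5609160661697388, 0.08172247558832169), 0.02317679300904274)
```

View pics/w3.png

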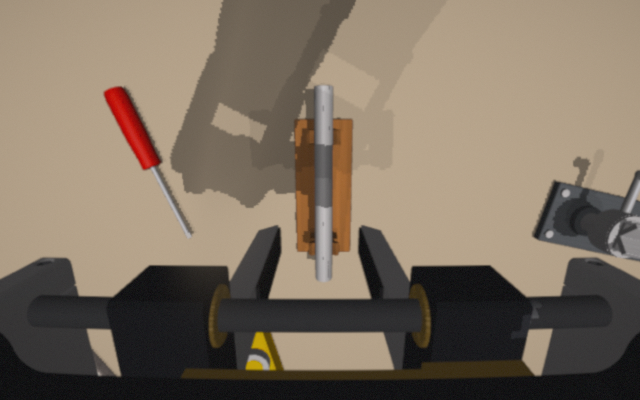

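View pics/c2.png

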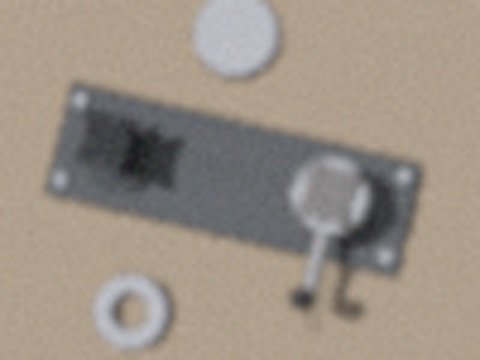

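```bash

python3 -m handwheel '[[[40,2,2],0,0],[[80,4.7,3.8],0,0],[[120,4.7,3.8],0,0],[[140,4.7,3.8],0,0],[[145,4.7,3.8],0,0]]'
python3 - <<'E'
from h import *
o,p,R=st(); print((R.T@(np.array([.4985,-.2566,.043])-p)*1000).round(1),R.round(3).tolist())
E
```

```text
time_s: 16.3
ee_pos: [0.4981, -0.2505, 0.0787]
eef_rot: [-2.641, 1.56, -2.689]
force: [-0.7, 0.1, 0.3]
grip_width: 0.0469
[35.8 -5.8  1. ] [[-0.01, 0.048, 0.999], [-0.005, 0.999, -0.048], [-1.0, -0.005, -0.01]]
```

```bash

python3 -m handwheel '[[[8,-6,1],0,0],[[20,-6,1],0,0],[[30,-6,1],0,0],[[36,-6,1],0,0],[[36,-6,1],0,0]]'
python3 -m handwheel '[[[0,0,0],0,0.6],[[0,0,0],0,0.6],[[0,0,0],0,0.9],[[0,0,0],0,0.9],[[0,0,0],0,0.9]]' 40
python3 -m handwheel '[[[0,0,0],0,1],[[0,0,0],0,1],[[-10,0,0],0,1],[[-25,0,0],0,1],[[-45,0,0],0,1]]' 40
python3 - <<'E'
from h import *
o,p,R=st(); print(p.round(4),R.round(3).tolist(),np.round(o["force"],1),np.round(o["moment"],2),o["grip_width"])
E
```

```text
time_s: 16.8
ee_pos: [0.4982, -0.2566, 0.0421]
eef_rot: [-2.717, 1.559, -2.765]
force: [0.4, -0.8, -0.5]
grip_width: 0.0465
time_s: 17.3
ee_pos: [0.4983, -0.2568, 0.0424]
eef_rot: [-2.666, 1.559, -2.714]
force: [-1.0, -1.4, 1.9]
grip_width: 0.019
time_s: 17.8
ee_pos: [0.4984, -0.2562, 0.088]
eef_rot: [-2.774, 1.558, -2.822]
force: [0.4, 0.8, -5.1]
grip_width: 0.0191
[ 0.4984 -0.2562  0.088 ] [[-0.012, 0.048, 0.999], [-0.004, 0.999, -0.048], [-1.0, -0.004, -0.012]] [ 0.4  0.8 -5.1] [-0.   -0.05 -0.01] 0.019108093382460486
```

```bash

python3 -m handwheel '[[[-25,0,0],0,1],[[-60,10,0],0,1],[[-95,35,5],0,1],[[-115,70,12],0,1],[[-120,110,20],0,1]]'
python3 -m handwheel '[[[0,40,6],0,1],[[0,80,12],0,1],[[0,120,18],0,1],[[0,160,24],0,1],[[0,200,30],0,1]]'
python3 -m handwheel '[[[0,40,6],0,1],[[0,75,10],0,1],[[0,95,12],0.1,1],[[0,100,12],0.22,1],[[0,100,12],0.34,1]]'
python3 -m handwheel '[[[0,0,0],0.14,1],[[0,0,0],0.28,1],[[0,0,0],0.42,1],[[0,0,0],0.56,1],[[0,0,0],0.7,1]]'
python3 -m handwheel '[[[0,0,0],0.14,1],[[0,0,0],0.28,1],[[0,0,0],0.42,1],[[0,0,0],0.56,1],[[0,0,0],0.7,1]]'
python3 - <<'E'
from h import *
o,p,R=st(); yaw=np.degrees(np.arctan2(R[1,2],R[0,2])); print(R.round(3).tolist(),o["qpos"],o["grip_width"],"barang",yaw, "turn",np.radians(yaw+2.9-(75.05-180)))
print((R.T@(np.array([.5822,.152,.13])-p)*1000).round(1))
E
```

```text
time_s: 18.3
ee_pos: [0.5257, -0.1463, 0.2112]
eef_rot: [-2.455, 1.562, -2.504]
force: [0.7, -0.5, -7.0]
grip_width: 0.0192
time_s: 18.8
ee_pos: [0.5653, 0.0537, 0.2109]
eef_rot: [-2.432, 1.562, -2.481]
force: [0.7, -0.8, -6.5]
grip_width: 0.0194
time_s: 19.3
ee_pos: [0.5817, 0.1542, 0.211]
eef_rot: [-2.12, 1.562, -2.512]
force: [-0.1, -0.7, -6.7]
grip_width: 0.019
time_s: 19.8
ee_pos: [0.5814, 0.1543, 0.2119]
eef_rot: [-1.422, 1.562, -2.52]
force: [-0.2, 0.6, -5.6]
grip_width: 0.0193
time_s: 20.3
ee_pos: [0.581, 0.1543, 0.2128]
eef_rot: [-0.729, 1.562, -2.533]
force: [0.1, 0.8, -6.2]
grip_width: 0.0187
[[-0.007, 0.973, -0.231], [-0.005, -0.231, -0.973], [-1.0, -0.006, 0.007]] [ 0.200152    0.42434976  1.36817509 -0.00365292  1.35730851  0.43385974] 0.018684942633133587 barang -103.344132788077 turn 0.07864221850571351
[82.8  2.2  1.4]
```

```bash

python3 -m handwheel '[[[20,2.2,1.4],0.025,1],[[45,2.2,1.4],0.025,1],[[70,2.2,1.4],0.025,1],[[85,2.2,1.4],0.025,1],[[95,2.2,1.4],0.025,1]]'
python3 - <<'E'
from h import *
o,p,R=st(); print(R.round(4).tolist(),(R.T@(np.array([.5822,.152,.0926])-p)*1000).round(1),"toolz",np.degrees(np.arctan2(R[1,2],R[0,2])))
u=np.array([np.cos(np.radians(75.05)),np.sin(np.radians(75.05))])
for n in("wrist","top"):
    im,d,ci=shot(n,n+"4"); P=cloud(ci,d); Z=P[...,2]; r=P[...,:2]-np.array([.5822,.152]); s=r@u; w=r@np.array([-u[1],u[0]])
    # bar top surface
    for lo,hi in((-.11,-.095),(-.06,-.03),(.03,.06),(.09,.112)):
        m=(s>lo)&(s<hi)&(abs(w)<.014)&(Z>.112)&(Z<.145)
        if m.sum()>5: print(n,lo,m.sum(),"ztop",np.percentile(Z[m],90).round(4),"w",np.median(w[m]).round(4))
    m=(abs(s)<.13)&(abs(w)<.012)&(Z>.115)&(Z<.145); print("ends",np.percentile(s[m],[0.5,99.5]).round(3),m.sum())
E
```

```text
time_s: 20.8
ee_pos: [0.5819, 0.1519, 0.1174]
eef_rot: [-0.737, 1.561, -2.566]
force: [-1.0, -0.3, -5.0]
grip_width: 0.0191
[[-0.0082, 0.9669, -0.255], [-0.0053, -0.255, -0.9669], [-1.0, -0.0066, 0.0072]] [24.8  0.5 -0.4] toolz -104.77159704339051
wrist -0.06 701 ztop 0.1341 w 0.0006
wrist 0.03 2341 ztop 0.1326 w 0.0014
wrist 0.09 1752 ztop 0.1318 w 0.0016
ends [-0.07   0.108] 11841
top -0.11 33 ztop 0.1363 w 0.0034
top -0.06 52 ztop 0.1364 w 0.0027
ends [-0.111 -0.034] 157
```

View pics/wrist4.png

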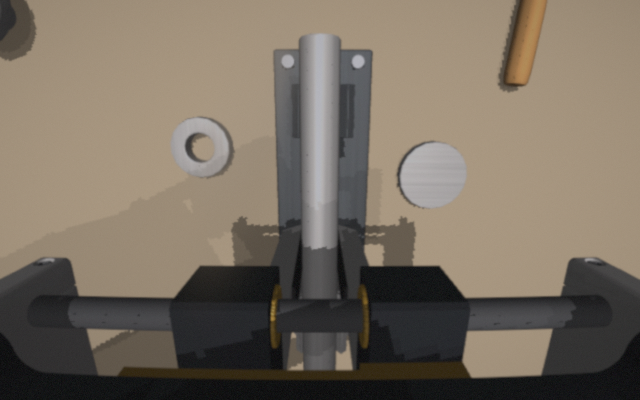

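```bash

python3 -m handwheel '[[[5,1,-0.4],0,1],[[10,1,-0.4],0,1],[[14,1,-0.4],0,1],[[17,1,-0.4],0,1],[[18,1,-0.4],0,1]]' 
python3 -m handwheel '[[[0,0,0],0,1],[[0,0,0],0,1],[[0,0,0],0,1],[[0,0,0],0,1],[[0,0,0],0,1]]' 15
python3 -m handwheel '[[[0.5,0,0],0,1],[[1,0,0],0,1],[[1.5,0,0],0,1],[[2,0,0],0,1],[[2,0,0],0,1]]' 15
python3 -m handwheel '[[[0.5,0,0],0,1],[[1,0,0],0,1],[[1.5,0,0],0,1],[[1.5,0,0],0,1],[[1.5,0,0],0,1]]' 15
python3 -c "
from h import *
o,p,R=st();print(p.round(4),o['moment'],o['grip_width'])"
```

```text
time_s: 21.4
ee_pos: [0.5826, 0.1519, 0.099]
eef_rot: [-0.77, 1.56, -2.599]
force: [0.0, 0.2, -6.1]
grip_width: 0.0192
time_s: 21.9
ee_pos: [0.5827, 0.1519, 0.0991]
eef_rot: [-0.762, 1.56, -2.59]
force: [0.2, 0.3, -6.9]
grip_width: 0.019
time_s: 22.4
ee_pos: [0.5826, 0.1519, 0.097]
eef_rot: [-0.771, 1.56, -2.599]
force: [0.1, 0.5, -5.3]
grip_width: 0.0193
time_s: 22.9
ee_pos: [0.5826, 0.1519, 0.0955]
eef_rot: [-0.77, 1.56, -2.599]
force: [-0.3, -0.3, -6.4]
grip_width: 0.0192
[0.5826 0.1519 0.0955] [-0.05092045  0.06931017 -0.03683749] 0.01918604020424105
```

```bash

python3 -m handwheel '[[[0.3,0,0],0,1],[[0.6,0,0],0,1],[[0.9,0,0],0,1],[[1,0,0],0,1],[[1,0,0],0,1]]' 12
python3 -m handwheel '[[[0.3,0,0],0,1],[[0.6,0,0],0,1],[[0.9,0,0],0,1],[[1,0,0],0,1],[[1,0,0],0,1]]' 12
python3 -m handwheel '[[[0.2,0,0],0,1],[[0.4,0,0],0,1],[[0.6,0,0],0,1],[[0.7,0,0],0,1],[[0.7,0,0],0,1]]' 12
python3 -c "
from h import *
o,p,R=st();print(p.round(4),o['moment'],o['grip_width'])"
```

```text
time_s: 23.4
ee_pos: [0.5826, 0.1519, 0.0945]
eef_rot: [-0.767, 1.56, -2.596]
force: [0.7, 0.1, -5.2]
grip_width: 0.0198
time_s: 23.9
ee_pos: [0.5826, 0.1519, 0.0935]
eef_rot: [-0.767, 1.56, -2.595]
force: [-0.8, -1.6, -5.1]
grip_width: 0.0193
time_s: 24.4
ee_pos: [0.5826, 0.1519, 0.0928]
eef_rot: [-0.764, 1.56, -2.593]
force: [0.6, -0.2, -5.0]
grip_width: 0.0198
[0.5826 0.1519 0.0928] [-0.0772484   0.03226929  0.03752754] 0.019805479298411647
```

```bash
M='python3 -c "from h import *;o,p,R=st();print(p[2].round(4),round(o[\"force\"][2],1),np.round(o[\"moment\"],3))"'
python3 -m handwheel '[[[0.2,0,0],0,1],[[0.4,0,0],0,1],[[0.6,0,0],0,1],[[0.6,0,0],0,1],[[0.6,0,0],0,1]]' 12 >/dev/null; eval $M
python3 -m handwheel '[[[0.2,0,0],0,1],[[0.4,0,0],0,1],[[0.6,0,0],0,1],[[0.6,0,0],0,1],[[0.6,0,0],0,1]]' 12 >/dev/null; eval $M
python3 -m handwheel '[[[0.2,0,0],0,1],[[0.4,0,0],0,1],[[0.6,0,0],0,1],[[0.6,0,0],0,1],[[0.6,0,0],0,1]]' 12 >/dev/null; eval $M
python3 -m handwheel '[[[0,0,0],0,1],[[0,0,0],0,1],[[0,0,0],0,1],[[0,0,0],0,1],[[0,0,0],0,1]]' 12 >/dev/null; eval $M
```

```text
0.0923 -4.2 [-0.029 -0.104 -0.029]
0.092 -0.5 [-0.122 -0.244 -0.07 ]
0.0917 2.9 [-0.266 -0.277 -0.025]
0.0918 2.0 [-0.223 -0.178 -0.081]
```

```bash
M='python3 -c "from h import *;o,p,R=st();print(p[2].round(4),round(o[\"force\"][2],1),np.round(o[\"moment\"],3),o[\"grip_width\"])"'
python3 -m handwheel '[[[0,0,0],0,1],[[0,0,0],0,1],[[0,0,0],0,1],[[0,0,0],0,1],[[0,0,0],0,1]]' 6 >/dev/null; eval $M
python3 -m handwheel '[[[0.2,0,0],0,1],[[0.4,0,0],0,1],[[0.5,0,0],0,1],[[0.5,0,0],0,1],[[0.5,0,0],0,1]]' 5 >/dev/null; eval $M
python3 -m handwheel '[[[0.2,0,0],0,1],[[0.4,0,0],0,1],[[0.5,0,0],0,1],[[0.5,0,0],0,1],[[0.5,0,0],0,1]]' 4 >/dev/null; eval $M
python3 - <<'E'
from h import *
u=np.array([np.cos(np.radians(75.05)),np.sin(np.radians(75.05))])
for n in("wrist","top"):
    im,d,ci=shot(n,n+"5"); P=cloud(ci,d); Z=P[...,2]; r=P[...,:2]-np.array([.5822,.152]); s=r@u; w=r@np.array([-u[1],u[0]])
    for lo,hi in((-.11,-.095),(-.06,-.03),(.03,.06),(.09,.112)):
        m=(s>lo)&(s<hi)&(abs(w)<.014)&(Z>.09)&(Z<.125)
        if m.sum()>5: print(n,lo,m.sum(),"ztop",np.percentile(Z[m],90).round(4),"w",np.median(w[m]).round(4))
E
```

```text
0.0917 1.6 [-0.233 -0.365  0.035] 0.019946724726596872
0.0915 4.6 [-0.308 -0.112 -0.015] 0.020024084478328496
0.0913 6.0 [-0.255  0.035 -0.018] 0.019761143800584375
wrist -0.06 741 ztop 0.1073 w -0.0002
wrist 0.03 2352 ztop 0.1079 w -0.0004
wrist 0.09 1839 ztop 0.1082 w -0.0003
top -0.11 31 ztop 0.1086 w 0.0017
top -0.06 51 ztop 0.1104 w 0.0009
```

```bash
M='python3 -c "from h import *;o,p,R=st();print(o[\"time_s\"],p.round(4),np.round(o[\"force\"],1),np.round(o[\"moment\"],3),o[\"grip_width\"])"'
python3 -m handwheel '[[[-0.2,0,0],0,1],[[-0.4,0,0],0,1],[[-0.6,0,0],0,1],[[-0.6,0,0],0,1],[[-0.6,0,0],0,1]]' 3 >/dev/null; eval $M
python3 -m handwheel '[[[0,0,0],0,0.5],[[0,0,0],0,0.5],[[0,0,0],0,0.3],[[0,0,0],0,0.1],[[0,0,0],0,0.1]]' 3 >/dev/null; eval $M
```

```text
28.5 [0.5832 0.1519 0.0916] [ 2.5  0.3 -1.8] [-0.079 -0.516  0.015] 0.019949104035203242
29.0 [0.5832 0.1519 0.0917] [ 0.8 -0.4 -0.3] [-0.06   0.044  0.069] 0.04142228495393978
```

Released; retreat straight up, move clear and check.

```bash

python3 -m handwheel '[[[-15,0,0],0,0.1],[[-40,0,0],0,0.1],[[-80,0,0],0,0.1],[[-120,0,0],0,0.1],[[-150,0,0],0,0.1]]'
python3 -m handwheel '[[[0,-20,40],0,0.1],[[0,-40,80],0,0.1],[[0,-60,120],0,0.1],[[0,-80,160],0,0.1],[[0,-100,200],0,0.1]]'
python3 - <<'E'
from h import *
u=np.array([np.cos(np.radians(75.05)),np.sin(np.radians(75.05))])
for n in("scene","top"):
    im,d,ci=shot(n,n+"6"); P=cloud(ci,d); Z=P[...,2]; r=P[...,:2]-np.array([.5822,.152]); s=r@u; w=r@np.array([-u[1],u[0]])
    for lo,hi in((-.11,-.09),(-.06,-.03),(.03,.06),(.09,.112)):
        m=(s>lo)&(s<hi)&(abs(w)<.014)&(Z>.09)&(Z<.125)
        if m.sum()>5: print(n,lo,m.sum(),"ztop",np.percentile(Z[m],90).round(4),"w",np.median(w[m]).round(4))
    m=(abs(s)<.13)&(abs(w)<.012)&(Z>.1)&(Z<.125); print("ends",np.percentile(s[m],[0.5,99.5]).round(3))
    k=(Z>.09)&(np.hypot(P[...,0]-.495,P[...,1]-.098)<.02); print("knob",P[k].mean(0) if k.any() else 0)
a=cv2.imread("pics/top6.png")[140:235,170:320]; b=cv2.imread("pics/scene6.png")[200:330,280:500]
cv2.imwrite("pics/f.png",np.vstack([cv2.resize(a,(473,300),interpolation=cv2.INTER_CUBIC),cv2.resize(b,(473,280),interpolation=cv2.INTER_CUBIC)]))
E
```

```text
time_s: 29.5
ee_pos: [0.5844, 0.1528, 0.2457]
eef_rot: [-0.464, 1.565, -2.293]
force: [0.9, 0.3, -0.4]
grip_width: 0.0423
time_s: 30.0
ee_pos: [0.4353, -0.0161, 0.2482]
eef_rot: [-0.238, 1.565, -2.066]
force: [1.1, -0.2, 0.7]
grip_width: 0.0421
scene -0.11 66 ztop 0.1065 w -0.0049
scene -0.06 106 ztop 0.1071 w -0.0056
scene 0.03 120 ztop 0.1086 w -0.0053
scene 0.09 85 ztop 0.1086 w -0.0041
ends [-0.109  0.107]
knob [0.4992912  0.09848205 0.10210231]
top -0.11 43 ztop 0.1096 w 0.0017
top -0.06 67 ztop 0.1114 w 0.0021
top 0.03 68 ztop 0.1113 w 0.0011
top 0.09 38 ztop 0.1112 w 0.0007
ends [-0.11   0.107]
knob [0.49422406 0.09827655 0.10662645]
```

View pics/f.png

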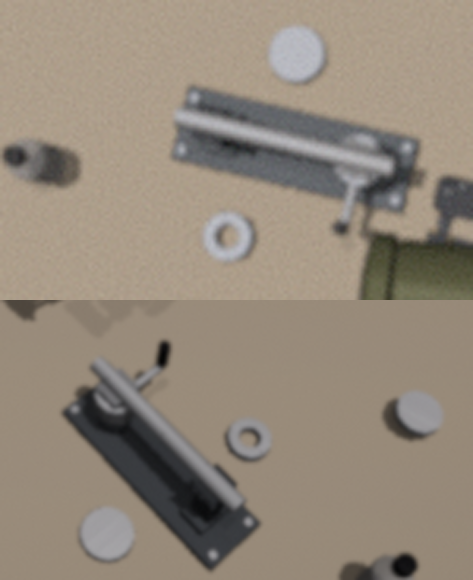

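The bar lies level across both vees with overhang at each end, and the knob and neighbouring items haven't moved.

```bash
python3 -c "
from station import *
print(hand_in())"
```

```text
the job is handed in; nothing more can be done
None
```

The head is screwed down onto its washer and lined up with the fixed rest, and the test bar is lying across both vees. I handed the job in at about 30 s; it reports no verdict.

- **Vee head:** I gripped the crank knob and turned the head clockwise. It passed its first line-up at about 1.0 rad still turning freely, under 2 N at the knob. It firmed up from about 2.6 rad to roughly 8–9 N, so I carried on only to the next line-up at about 4.15 rad and let go. That is about 1.5 rad past first touch. The wrist camera then put the vee at 74.85° against 75.05° for the plate.
- **Test bar:** I picked it up at its middle and lowered it in small steps with a light grip. At most it pressed on the vees with about 11 N in total, estimated from the wrist force, against the 25 N limit. I then backed off slightly and opened the fingers.
- **Last checks:** The bar's ends are about −110 and +107 mm from the middle of the plate, so each vee is about 75 mm from the bar's middle. The knob had not moved, and the bystanders in the last crops (disc, ring, oil bottle, anvil) look where they were. I did not check the screwdriver again after picking up the bar.
- **Disagreements:**
  - **Bar sideways:** The top camera put the bar 1–2 mm to one side of the seated line, the scene camera about 5 mm to the other. The scene camera looks at a slant and sees the bar's flank. The wrist view just before release gave under 0.5 mm.
  - **Bar level:** The top camera showed the bar level over both vees but about 2 mm lower at the tip of the head end. The scene camera showed a slope of about 2 mm.
- **Not measured:** I had no direct reading of the washer's contact force on the head, so the 15–84 N condition is inferred from the push at the knob.

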